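Clear the offcuts from the mitre box

TASK

Sawn-off ends of aluminium are lying in the bed of the mitre box. Pull the scraper up out of its holder, use it to sweep all five offcuts along the bed and off the end that overhangs the bin, so that they all fall into it, without touching the offcuts with the gripper, then stand the scraper back in its holder. Leave the bin, the multimeter and the side cutters where they are.

Things in the scene. Friction and masses are not known exactly. Their poses are not given: they have to be found in the camera images.
- mitre_box: Wooden mitre box fixed to the bench on two risers: a straight bed 260 mm long (its y axis) between two parallel fences, both ends open. Bed surface 64 mm above the bench, 110 mm wide between the fences; fences 14 mm thick, 30 mm high above the bed, with narrow saw slots. Origin on the bench under its centre, z up. Its +y end is the mouth that overhangs the bin.
- bed_mouth (a point): Middle of the bed's end edge above the bin (mitre box y = +130 mm), on the bed surface.
- bed_tail (a point): Middle of the bed's other end edge (mitre box y = -130 mm), on the bed surface.
- offcut_bin: Open blue parts bin, loose on the bench, 160 mm (x) by 120 mm (y), walls 50 mm high (the one on the -x side only 27 mm), 0.25 kg. It is pushed about 30 mm under the bed's mouth and extends about 90 mm beyond it. Origin at the centre of its underside, z up.
- scraper_holder: Grey sheet-metal pocket, fixed on the 3 mm thick blue sheet that covers part of the bench, open at the top: inside 112 mm (x) by 36 mm (y), walls 3 mm thick, rim 50 mm and inside floor 4 mm above its origin, which is at the centre of its underside (3 mm above the bench), z up.
- holder_floor (a point): Centre of the pocket's inside floor, 7 mm above the bench.
- scraper: Wooden scraper block with a dark steel foot, loose, 0.2 kg nominal, standing foot down in the holder. Block 98 mm wide (x), 22 mm thick (y), 36 mm high; from its middle an upright handle 30 mm (x) by 22 mm (y) rises to 136 mm above the foot. Origin at the centre of the foot's underside, z up along the handle. A half turn about z makes no difference.
- offcut_0: Loose 18 mm piece of angle of bare aluminium lying on the bed (L-section 20 x 20 x 4 mm, 20 mm high: its x axis lies across one leg, which is flat on the bed, and its other leg stands up at -x; length along its y). Origin at the centre of its underside. About 12 g. It starts anywhere from 70 mm short of the tail edge to 50 mm short of the mouth edge.
- offcut_1: Loose 26 mm piece of flat bar of bare aluminium lying on the bed (20 mm wide in x, 6 mm thick; length along its y). Origin at the centre of its underside. About 12 g. It starts anywhere from 70 mm short of the tail edge to 50 mm short of the mouth edge.
- offcut_2: Loose 26 mm piece of angle of bare aluminium lying on the bed (L-section 20 x 20 x 4 mm, 20 mm high: its x axis lies across one leg, which is flat on the bed, and its other leg stands up at -x; length along its y). Origin at the centre of its underside. About 12 g. It starts anywhere from 70 mm short of the tail edge to 50 mm short of the mouth edge.
- offcut_3: Loose 19 mm piece of flat bar of bare aluminium lying on the bed (20 mm wide in x, 6 mm thick; length along its y). Origin at the centre of its underside. About 12 g. It starts anywhere from 70 mm short of the tail edge to 50 mm short of the mouth edge.
- offcut_4: Loose 22 mm piece of angle of bare aluminium lying on the bed (L-section 20 x 20 x 4 mm, 20 mm high: its x axis lies across one leg, which is flat on the bed, and its other leg stands up at -x; length along its y). Origin at the centre of its underside. About 12 g. It starts anywhere from 70 mm short of the tail edge to 50 mm short of the mouth edge.
- meter: Bystander: multimeter lying on the blue sheet, 139 x 67 mm, 43 mm high. Origin at the centre of its underside. It and the holder lie to the right of the mitre box, side by side in either order.
- cutters: Bystander: side cutters lying on the bench behind the mitre box, 115 x 56 mm, 14 mm high. Origin at the centre of the underside.

How it is judged:
By the outcome, as a careful person would: the job done as asked, in the order asked, and still so for the second after the job is handed in, with the robot touching nothing.
It also fails if it takes over 58 s, if anything falls off the work surface, if the arm or the gripper's body presses on something with over 40 N, if the wrist force passes 120 N, or if a joint passes its speed limit or range.

ROBOT

A 6-joint arm with a two-finger parallel gripper is mounted at the origin on a cart in front of the work surface, level with it; the furniture and walls round the work are solid. World frame = base frame: x ahead of the robot, y to its left, z up, the work surface at z = 0. Lengths are in m, angles in degrees, forces in N, time in s.
With the tool pointing down it reaches from about 0.25 to 0.725 m from the base axis. Payload 9.7 kg.
Tool frame: the origin (TCP) lies on the centre line of the jaws, within the pads' length; the fingertips stand 19 mm ahead of it and the grasp point (between the pads) is the TCP (bot.tcp_to_tips is the z of the fingertips in the tool frame, in m); z points along the fingers, y is the line along which they close (so a half turn about z gives the same grasp; the last joint's range is limited). The gripper opens to 85 mm and grips with 20 to 120 N. Pads are 22 mm wide; open, the fingers measure 114 mm over their backs; the gripper's body (76 mm by 85 mm) begins 54 mm behind the grasp point. The pads swing forward as they close: fully open they stand 13 mm farther back than shut.
Start: joints at [0, 4.979, 10.078, 95.1, 0, 90], TCP at [0.55, -0, 0.25] pointing down, gripper open.
Joint ranges: [-179.16, 179.16], [-48.56, 103.87], [-65.8, 70.77], [-126.05, 130.52], [-82.76, 87.17], [-180, 180]. Speed limits (degrees/s): [127.2, 127.2, 147.25, 180, 180, 180].

INTERFACE

Orientations are given as [roll, pitch, yaw] about the fixed x, y, z axes, in that order (R = Rz(yaw) Ry(pitch) Rx(roll)).
In Python, from workcell import bot gives the robot as it stands. The module is installed in compiled form; this text tells all that it offers.
- The arm moves only by the tool play_rows, never from a script. Its argument "increments" is a list of rows, each an object with "slide": the shift along the tool's x, y, z in mm, a list of three; "angular": the turn, a rotation vector about the tool's x, y, z in degrees, a list of three; "claw": the opening, from -1 (shut) to 1 (fully open). In form: [{"slide": [x, y, z], "angular": [rx, ry, rz], "claw": claw}, ...]. A call has 1 to 8 rows; each row shifts and turns the commanded pose from where the row before left it, along the tool's axes as they then stand; what a row does not reach is not made up. A row lasts 1/10 s, in which the tool goes at most 50 mm and 8.59 degrees, less where a joint would pass 70% of its speed; a pose out of reach is approached as far as the arm can. A call is refused whole if a number of a shift passes 50 or a number of a turn 8.59, either way. A call with a gripper value outside its range is refused whole. The fingers move at their own pace and stop on an object; "squeeze" is the grip in N (left out, the last holds). Time passes only in rows, so rows that do not move let the fingers close. It gives the time, the measured TCP pose, the force, the opening and the grip force at its end, in the units of the state.
- bot.get_obs(): the state, without advancing time (a new reading comes with each control period).
- bot.camera(name): name is "scene" or "side" or "wrist"; returns the picture (480x640x3 uint8, red, green, blue); there is no depth.
- bot.camera_info(name): a dict with "fovy" (degrees; the focal length in pixels is half the picture's height over the tangent of half this angle, whatever the lens; pixels are square), "cx", "cy" (the principal point, pixels), "k1" (the pictures are not rectified: a ray, as slopes to the right and down, at radius r is drawn at 1 + k1 r^2 times it, then the intrinsics apply), "R" (3x3) and "t" (3): a world point X has camera coordinates R X + t. Camera axes: x right, y down, z forward; pixel columns grow to the right and rows downward; lengths in m; the calibration is good to about 2 mm. A picture is of the moment at which its call begins: read the wrist's pose just before it. camera_info takes no time and is no camera call; for the wrist camera it gives the pose at the moment of the call.
- bot.job_done(): hands the job in; it is judged then, once.
The state is a dict: "time": time; "q": joint angles; "qd": joint speeds; "joint_efforts": joint torques, N m; "ee_pos": TCP position; "tcp_rot": TCP orientation; "wrist_force": force on the tool from outside, world axes, zero at the start; "torque": the same for the moment, N m; "opening": finger opening in m; "grasp_force": force on a finger pad.
Only numpy, scipy, OpenCV 4.12 (cv2) and the standard library are available. Lean on these libraries where they do the work, as an engineer would, in place of code of your own. Each camera call takes 0.05 s, during which the arm holds its last target. There are 200 camera calls.

## Working session

There is one attempt and no reset: what is moved stays moved. The work goes in short steps, Python scripts to look and compute and a tool call to move; the robot and the scene stay as the last step left them, time stands still between calls to the robot, and variables do not carry over. Pictures are saved under pics/ and viewed, at most 10 in all, crops included, and the job is handed in when it is done.

Besides the shell and the picture viewer there is one more tool, called after "Emit:" as name([rows], argument=value, ...), one row to a line, values as JSON. play_rows: Moves the arm, as the interface text tells. Its arguments: {"type":"object","properties":{"increments":{"type":"array"},"squeeze":{"type":"number"}},"required":["increments"]}

```bash
mkdir -p pics; cat > h.py <<'E'
from workcell import bot
import numpy as np, cv2
def cam(name,fn):
    im=bot.camera(name); cv2.imwrite('pics/'+fn,im[:,:,::-1]); return im
def ray(name,u,v,info=None):
    c=info or bot.camera_info(name); f=240/np.tan(np.radians(c['fovy']/2))
    d=np.array([(u-c['cx'])/f,(v-c['cy'])/f]); s=d.copy()
    for _ in range(30): s=d/(1+c['k1']*(s@s))
    R=np.array(c['R']);t=np.array(c['t'])
    return -R.T@t, R.T@np.array([s[0],s[1],1])
def onz(name,u,v,z,info=None):
    o,d=ray(name,u,v,info); return o+d*(z-o[2])/d[2]
def proj(name,X,info=None):
    c=info or bot.camera_info(name); f=240/np.tan(np.radians(c['fovy']/2))
    p=np.array(c['R'])@np.array(X)+np.array(c['t']); s=p[:2]/p[2]
    s=s*(1+c['k1']*(s@s)); return s*f+[c['cx'],c['cy']]
E
python3 - <<'E'
from h import *
for n in ['scene','side']:
    cam(n,n+'0.png'); c=bot.camera_info(n); print(n,c['fovy'],-np.array(c['R']).T@np.array(c['t']))
o=bot.get_obs(); print(o)
E
```

```text
scene 53.0684770141272 [0.20050718 0.45173768 0.78007069]
side 49.356927568285144 [0.60070022 1.07744148 0.71369087]
{'time': 0.1, 'q': array([1.31207426e-03, 5.00825473e+00, 1.00401864e+01, 9.50988520e+01,
       8.02528886e-04, 9.00003124e+01]), 'qd': array([ 0.00265452, -0.00411239,  0.0653739 , -0.0096741 , -0.00291972,
        0.01084302]), 'joint_efforts': array([ 5.47294949e-04, -5.21561801e+01,  4.65652657e+01,  1.59993977e-02,
       -1.19309320e-06, -5.24902489e-06]), 'ee_pos': array([5.49829364e-01, 1.63169024e-05, 2.49661688e-01]), 'tcp_rot': array([-1.79933080e+02, -8.02163417e-04,  9.00009987e+01]), 'wrist_force': array([-0.37568421,  0.46439091, -1.08716458]), 'torque': array([ 0.02622891,  0.01409844, -0.01603737]), 'grasp_force': 0.0, 'opening': 0.08522761676482994}
```

View pics/scene0.png

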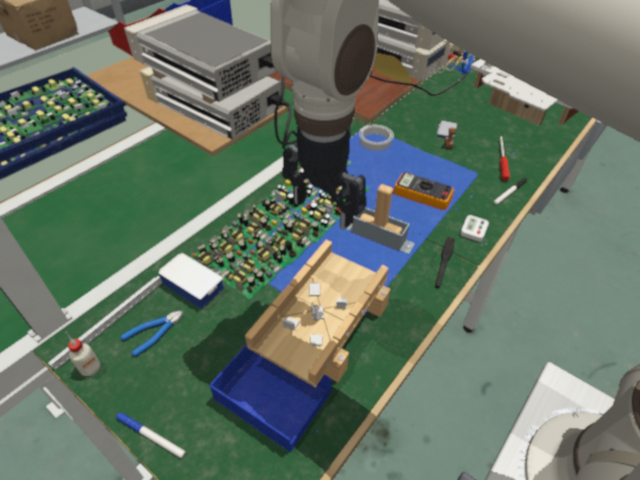

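View pics/side0.png

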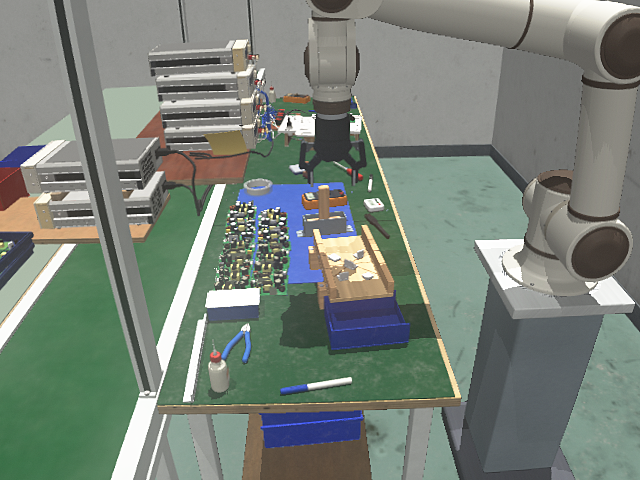

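The scene view shows the box with its bed near (320,310), the bin mouth near (275,395), the holder and scraper near (382,225), and the meter near (425,190). I'll enlarge both views.

```bash
python3 - <<'E'
import cv2
a=cv2.imread('pics/scene0.png')[170:450,205:465]; 
cv2.imwrite('pics/c1.png',cv2.resize(a,None,fx=2.1,fy=2.1,interpolation=cv2.INTER_CUBIC))
a=cv2.imread('pics/side0.png')[180:355,270:430]
cv2.imwrite('pics/c2.png',cv2.resize(a,None,fx=3.4,fy=3.4,interpolation=cv2.INTER_CUBIC))
E
```

```text
(no output)
```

View pics/c1.png

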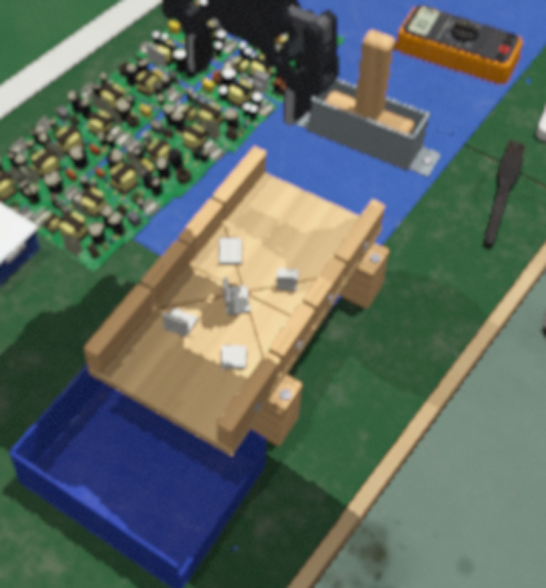

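View pics/c2.png

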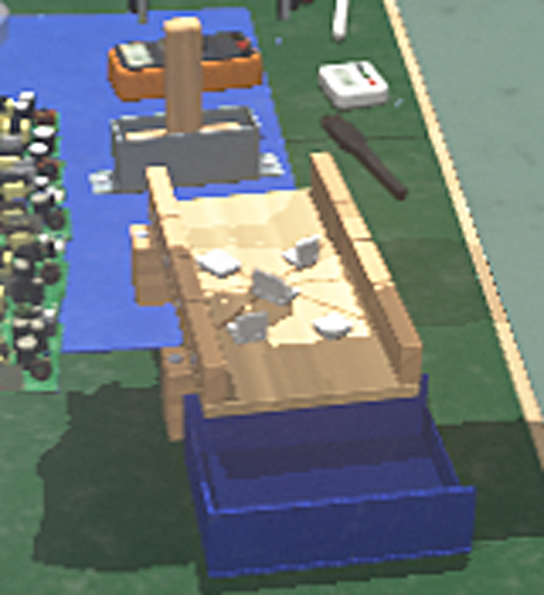

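```bash
cat > fit.py <<'E'
from h import *
from scipy.optimize import least_squares
S=lambda x,y:('scene',205+x/2.1,170+y/2.1)
D=lambda x,y:('side',270+x/3.4,180+y/3.4)
info={n:bot.camera_info(n) for n in('scene','side')}
def fit(pts,x0):
    def res(p):
        c,s=np.cos(p[2]),np.sin(p[2]); r=[]
        for (n,u,v),(X,Y,Z) in pts:
            r+=list(proj(n,[p[0]+c*X-s*Y,p[1]+s*X+c*Y,Z],info[n])-[u,v])
        return r
    q=least_squares(res,x0,loss='soft_l1'); r=np.array(res(q.x)).reshape(-1,2)
    print(np.round(q.x[:2],4),np.degrees(q.x[2]).round(2)); print(r.round(1).tolist()); return q.x
z=.094
box=fit([(S(255,147),(.069,-.13,z)),(S(267,155),(.055,-.13,z)),(S(87,350),(.069,.13,z)),(S(370,203),(-.055,-.13,z)),(S(383,203),(-.069,-.13,z)),(S(220,430),(-.055,.13,z)),
(D(311,155),(-.055,-.13,z)),(D(330,152),(-.069,-.13,z)),(D(402,347),(-.055,.13,z)),(D(420,343),(-.069,.13,z)),(D(147,170),(.069,-.13,z)),(D(167,168),(.055,-.13,z)),(D(230,370),(.055,.13,z)),(D(207,380),(.069,.13,z))],[.5,.2,0])
z=.053
hol=fit([(S(309,103),(.059,.021,z)),(S(412,137),(-.059,.021,z)),(S(330,82),(.059,-.021,z)),(S(428,118),(-.059,-.021,z)),
(D(115,145),(.059,.021,z)),(D(260,135),(-.059,.021,z)),(D(112,118),(.059,-.021,z)),(D(258,108),(-.059,-.021,z))],[.5,-.1,0])
print('handle',onz(*S(379,38),.143),onz(*D(183,22),.143))
c,s=np.cos(box[2]),np.sin(box[2]);R=np.array([[c,s],[-s,c]])
for n,w in dict(S=[(230,250),(287,278),(235,298),(178,320),(233,356)],D=[(218,262),(302,252),(272,288),(247,325),(333,326)]).items():
    for p in w:
        X=onz(*(S if n=='S' else D)(*p),.07)[:2]; print(n,(R@(X-box[:2])).round(3))
for n,p in [(S,(12,455)),(S,(180,583)),(S,(265,458))]: print('bin',onz(*n(*p),.05).round(3))
E
python3 fit.py
```

```text
[0.5107 0.0511] 7.2
[[-1.0, 0.1], [-0.6, -1.0], [-2.0, 0.6], [0.8, -1.4], [1.4, 1.5], [-1.7, -1.6], [0.3, -0.4], [0.1, -0.0], [1.2, 0.2], [2.3, 0.7], [-0.1, -0.4], [-0.4, -0.4], [0.1, -1.1], [0.2, -3.3]]
[ 0.56   -0.2177] 7.13
[[-0.4, -1.2], [-0.2, 3.1], [-1.3, -2.3], [0.4, 0.2], [1.4, -0.6], [1.1, -1.4], [0.4, 0.6], [-1.2, -0.1]]
handle [ 0.56247349 -0.22453393  0.143     ] [ 0.5625754  -0.22227997  0.143     ]
S [ 0.033 -0.031]
S [-0.025 -0.031]
S [0.002 0.01 ]
S [0.031 0.054]
S [-0.026  0.06 ]
D [ 0.034 -0.03 ]
D [-0.026 -0.032]
D [0.004 0.01 ]
D [0.029 0.052]
D [-0.026  0.063]
bin [0.563 0.272 0.05 ]
bin [0.399 0.264 0.05 ]
bin [0.409 0.152 0.05 ]
```

Emit:
play_rows([
  {"slide": [-20,2,0],"angular": [0,0,0],"claw": 1},
  {"slide": [-40,2,0],"angular": [0,0,0],"claw": 1},
  {"slide": [-45,2,0],"angular": [0,0,0],"claw": 1},
  {"slide": [-45,2,0],"angular": [0,0,0],"claw": 1},
  {"slide": [-45,2,0],"angular": [0,0,0],"claw": 1},
  {"slide": [-28,2,0],"angular": [0,0,0],"claw": 1},
  {"slide": [0,0,0],"angular": [0,0,8.3],"claw": 0.6},
  {"slide": [0,0,0],"angular": [0,0,8.3],"claw": 0.6},
])

```text
time: 0.9
ee_pos: [0.5617, -0.2242, 0.2494]
tcp_rot: [-179.9, -0.0, 73.0]
wrist_force: [-0.7, 0.0, -0.5]
opening: 0.0685
grasp_force: 0.0
```

```bash
python3 -c "
from h import *
o=bot.get_obs();print(o['time'],o['q'],o['ee_pos'],o['tcp_rot'],o['opening'])"
```

```text
0.9 [-2.17609638e+01  1.28177079e+01  1.88114732e+01  9.60762998e+01
  1.16772355e-03  8.52714289e+01] [ 0.56170534 -0.22421647  0.24940776] [-1.79917843e+02 -7.96751748e-03  7.29676008e+01] 0.06852476177776214
```

Emit:
play_rows([
  {"slide": [0,0,0],"angular": [0,0,-8.13],"claw": 0.6},
  {"slide": [0,0,0],"angular": [0,0,-8.13],"claw": 0.6},
  {"slide": [0,0,0],"angular": [0,0,-8.13],"claw": 0.6},
  {"slide": [0,0,0],"angular": [0,0,-8.13],"claw": 0.6},
  {"slide": [0,0,0],"angular": [0,0,-8.13],"claw": 0.6},
  {"slide": [0,0,0],"angular": [0,0,-8.13],"claw": 0.6},
  {"slide": [0,0,0],"angular": [0,0,-8.13],"claw": 0.6},
  {"slide": [0,0,0],"angular": [0,0,-8.13],"claw": 0.6},
])

```text
time: 1.7
ee_pos: [0.5619, -0.2229, 0.2498]
tcp_rot: [-180.0, -0.0, 138.8]
wrist_force: [-0.2, -0.4, 0.3]
opening: 0.0683
grasp_force: 0.0
```

Emit:
play_rows([
  {"slide": [0,0,0],"angular": [0,0,-8.13],"claw": 0.6},
  {"slide": [0,0,0],"angular": [0,0,-8.13],"claw": 0.6},
  {"slide": [0,0,0],"angular": [0,0,-8.13],"claw": 0.6},
  {"slide": [0,0,0],"angular": [0,0,-8.13],"claw": 0.6},
  {"slide": [0,0,0],"angular": [0,0,-8.13],"claw": 0.6},
  {"slide": [0,0,0],"angular": [0,0,-8.13],"claw": 0.6},
  {"slide": [0,0,0],"angular": [0,0,0],"claw": 0.6},
])

```text
time: 2.4
ee_pos: [0.5619, -0.223, 0.2498]
tcp_rot: [180.0, -0.0, -172.7]
wrist_force: [-0.7, -0.3, 0.3]
opening: 0.0686
grasp_force: 0.0
```

```bash
python3 -c "
from h import *
import pickle
o=bot.get_obs();print(o['time'],o['q'],o['ee_pos'],o['tcp_rot'],o['opening'])
pickle.dump(bot.camera_info('wrist'),open('w1.pkl','wb'))
cam('wrist','w1.png')"
```

```text
2.4 [-2.16420945e+01  1.27495533e+01  1.87785797e+01  9.60757011e+01
 -3.50752037e-04 -2.89868615e+01] [ 0.5619008  -0.22295169  0.24983324] [ 1.79977688e+02 -4.09977080e-02 -1.72655225e+02] 0.06859427089589847
```

View pics/w1.png

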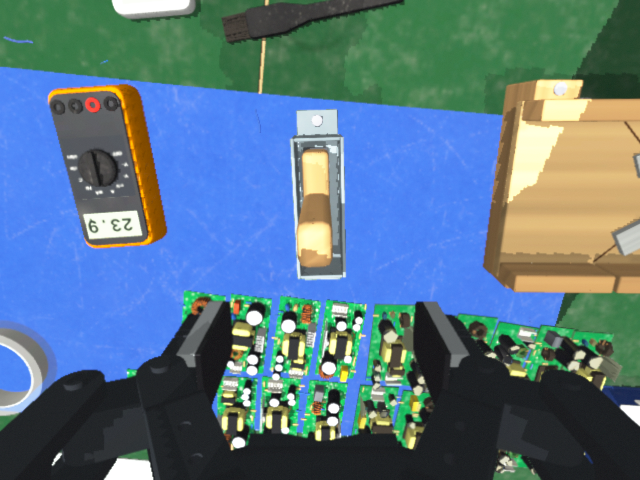

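Wrist view: the rim corners are (293,138), (342,136), (345,276) and (298,278). The handle top is centred near (316,244), and the box's tail end is at the right. The scraper sits toward the -y wall of its pocket.

```bash
python3 - <<'E'
from h import *
import pickle; w=pickle.load(open('w1.pkl','rb'))
P=lambda u,v,z:onz('wrist',u,v,z,w)[:2].round(4)
r=[P(*p,.053) for p in [(293,138),(342,136),(345,276),(298,278)]]; print(r,np.mean(r,0))
d=(r[3]+r[2]-r[0]-r[1])/2; print('yaw',np.degrees(np.arctan2(d[1],d[0])),np.linalg.norm(d))
t=[P(*p,.143) for p in [(302,225),(331,225),(331,265),(301,265)]]; print('handle',t,np.mean(t,0))
print('block end',P(315,150,.043), P(302,265,.043))
print('box tail', P(502,264,.094),P(508,291,.094))
c,s=np.cos(np.radians(7.2)),np.sin(np.radians(7.2))
for X,Y in[(.055,-.13),(.069,-.13)]: print(.5107+c*X-s*Y,.0511+s*X+c*Y)
E
```

```text
[array([ 0.507 , -0.2525]), array([ 0.5007, -0.2152]), array([ 0.6155, -0.1961]), array([ 0.6225, -0.2359])] [ 0.561425 -0.224925]
yaw 8.811583311440291 0.1165252976825204
handle [array([ 0.5503, -0.2362]), array([ 0.5481, -0.2192]), array([ 0.5732, -0.2158]), array([ 0.5755, -0.234 ])] [ 0.561775 -0.2263  ]
block end [ 0.5147 -0.2346] [ 0.6141 -0.2339]
box tail [ 0.5747 -0.0876] [ 0.5952 -0.0776]
0.5815596289356558 -0.07098158332484542
0.5954492347540585 -0.06922691805494514
```

Emit:
play_rows([
  {"slide": [0,-3.5,20],"angular": [0,0,0],"claw": 0.6},
  {"slide": [0,0,35],"angular": [0,0,0],"claw": 0.6},
  {"slide": [0,0,35],"angular": [0,0,0],"claw": 0.6},
  {"slide": [0,0,33],"angular": [0,0,0],"claw": 0.6},
  {"slide": [0,0,20],"angular": [0,0,0],"claw": 0.3},
  {"slide": [0,0,0],"angular": [0,0,0],"claw": -0.2},
  {"slide": [0,0,0],"angular": [0,0,0],"claw": -1},
  {"slide": [0,0,0],"angular": [0,0,0],"claw": -1},
], squeeze=80)

```text
time: 3.25
ee_pos: [0.5631, -0.2267, 0.1089]
tcp_rot: [-179.9, 0.1, -172.9]
wrist_force: [0.2, -0.1, -1.3]
opening: 0.0213
grasp_force: 79.0
```

Emit:
play_rows([
  {"slide": [0,0,0],"angular": [0,0,0],"claw": -1},
  {"slide": [0,0,0],"angular": [0,0,0],"claw": -1},
  {"slide": [0,0,0],"angular": [0,0,0],"claw": -1},
])

```text
time: 3.55
ee_pos: [0.563, -0.2267, 0.1085]
tcp_rot: [-179.9, 0.1, -172.8]
wrist_force: [0.8, -0.2, 4.1]
opening: 0.0212
grasp_force: 79.9
```

Emit:
play_rows([
  {"slide": [0,0,-8],"angular": [0,0,0],"claw": -1},
  {"slide": [0,0,-20],"angular": [0,0,0],"claw": -1},
  {"slide": [0,0,-28],"angular": [0,0,0],"claw": -1},
  {"slide": [0,0,-30],"angular": [0,0,0],"claw": -1},
  {"slide": [0,0,-24],"angular": [0,0,0],"claw": -1},
  {"slide": [3,20,0],"angular": [0,0,0],"claw": -1},
  {"slide": [3,30,0],"angular": [0,0,0],"claw": -1},
  {"slide": [3,35,0],"angular": [0,0,0],"claw": -1},
])

```text
time: 4.35
ee_pos: [0.5424, -0.143, 0.2175]
tcp_rot: [-180.0, -0.0, -172.9]
wrist_force: [0.5, -0.0, -1.2]
opening: 0.0214
grasp_force: 79.1
```

Emit:
play_rows([
  {"slide": [3,35,0],"angular": [0,0,0],"claw": -1},
  {"slide": [3,35,0],"angular": [0,0,0],"claw": -1},
  {"slide": [2,22,0],"angular": [0,0,0],"claw": -1},
  {"slide": [0,10,0],"angular": [0,0,0],"claw": -1},
  {"slide": [0,0,0],"angular": [0,0,0],"claw": -1},
])

```text
time: 4.85
ee_pos: [0.522, -0.0423, 0.2177]
tcp_rot: [-180.0, 0.0, -172.7]
wrist_force: [0.1, -0.5, -2.1]
opening: 0.0212
grasp_force: 79.2
```

```bash
python3 -c "
from h import *
import pickle
o=bot.get_obs();print(o['time'],o['q'],o['ee_pos'],o['tcp_rot'],o['opening'])
pickle.dump(bot.camera_info('wrist'),open('w2.pkl','wb'))
cam('wrist','w2.png')"
```

```text
4.85 [-4.63451264e+00  7.85545929e-01  2.08979153e+00  9.12867643e+01
 -3.50129614e-03 -1.19430449e+01] [ 0.52201493 -0.04233312  0.21765981] [-1.79992957e+02  1.63783865e-02 -1.72691467e+02] 0.021201768766675393
```

View pics/w2.png

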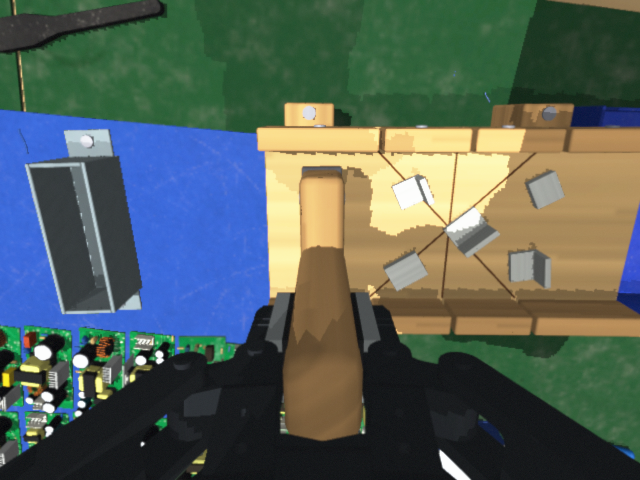

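Wrist view over the tail: bed inner fence top edges are at v≈151 (near) and v≈300 (far), tail edge at u≈262, and the block's near end is at (322,168–178). Offcuts span u 385–565, all ahead of the scraper.

```bash
python3 - <<'E'
from h import *
import pickle; w=pickle.load(open('w2.pkl','rb'))
b=np.array([.5107,.0511]);a=np.radians(7.2);c,s=np.cos(a),np.sin(a);R=np.array([[c,s],[-s,c]])
def B(u,v,z,l): print(l,(R@(onz('wrist',u,v,z,w)[:2]-b)*1e3).round(1))
B(280,151,.094,'near inner tail');B(560,152,.094,'near inner');B(400,299,.094,'far inner');B(600,299,.094,'far inner')
B(258,128,.094,'near outer tail corner');B(636,128,.094,'near outer R')
B(303,169,.116,'foot corner');B(342,169,.116,'foot corner');B(322,178,.152,'block top end')
B(270,297,.064,'tail bed far'); B(265,160,.064,'tail bed near')
B(385,280,.07,'c1');B(395,190,.07,'c2')
print((R@(np.array([.5220,-.0423])-b)*1e3))
E
```

```text
near inner tail [ -55.  -119.3]
near inner [-54.3  47.9]
far inner [ 42.5 -41.5]
far inner [41.8 90.8]
near outer tail corner [ -68.2 -131.9]
near outer R [-67.8  89. ]
foot corner [ -47.1 -104.6]
foot corner [-47.2 -82.9]
block top end [-47.7 -94. ]
tail bed far [  55.5 -133.1]
tail bed near [ -46.4 -132.8]
c1 [ 38.9 -48.2]
c2 [-27.1 -44.6]
[ -0.49522789 -94.07977864]
```

Emit:
play_rows([
  {"slide": [1,0,12],"angular": [0,0,0],"claw": -1},
  {"slide": [0,0,16],"angular": [0,0,0],"claw": -1},
  {"slide": [0,0,13],"angular": [0,0,0],"claw": -1},
  {"slide": [0,0,6],"angular": [0,0,0],"claw": -1},
  {"slide": [0,0,3],"angular": [0,0,0],"claw": -1},
  {"slide": [0,0,0],"angular": [0,0,0],"claw": -1},
])

```text
time: 5.5
ee_pos: [0.521, -0.0434, 0.167]
tcp_rot: [180.0, -0.0, -172.8]
wrist_force: [0.4, 1.2, -2.5]
opening: 0.0213
grasp_force: 79.2
```

Emit:
play_rows([
  {"slide": [0,6,0],"angular": [0,0,0],"claw": -1},
  {"slide": [0,10,0],"angular": [0,0,0],"claw": -1},
  {"slide": [0,10,0],"angular": [0,0,0],"claw": -1},
  {"slide": [0,10,0],"angular": [0,0,0],"claw": -1},
  {"slide": [0,10,0],"angular": [0,0,0],"claw": -1},
  {"slide": [0,10,0],"angular": [0,0,0],"claw": -1},
  {"slide": [0,10,0],"angular": [0,0,0],"claw": -1},
  {"slide": [0,10,0],"angular": [0,0,0],"claw": -1},
])

```text
time: 6.3
ee_pos: [0.5114, 0.0331, 0.1673]
tcp_rot: [-180.0, 0.0, -172.8]
wrist_force: [-0.1, -0.1, -1.4]
opening: 0.0211
grasp_force: 79.2
```

Emit:
play_rows([
  {"slide": [0,10,0],"angular": [0,0,0],"claw": -1},
  {"slide": [0,10,0],"angular": [0,0,0],"claw": -1},
  {"slide": [0,10,0],"angular": [0,0,0],"claw": -1},
  {"slide": [0,10,0],"angular": [0,0,0],"claw": -1},
  {"slide": [0,10,0],"angular": [0,0,0],"claw": -1},
  {"slide": [0,10,0],"angular": [0,0,0],"claw": -1},
  {"slide": [0,10,0],"angular": [0,0,0],"claw": -1},
  {"slide": [0,10,0],"angular": [0,0,0],"claw": -1},
])

```text
time: 7.1
ee_pos: [0.5013, 0.1124, 0.1673]
tcp_rot: [-180.0, -0.0, -172.8]
wrist_force: [0.7, -1.7, -1.5]
opening: 0.021
grasp_force: 79.1
```

Emit:
play_rows([
  {"slide": [0,10,0],"angular": [0,0,0],"claw": -1},
  {"slide": [0,10,0],"angular": [0,0,0],"claw": -1},
  {"slide": [0,10,0],"angular": [0,0,0],"claw": -1},
  {"slide": [0,10,0],"angular": [0,0,0],"claw": -1},
  {"slide": [0,10,0],"angular": [0,0,0],"claw": -1},
  {"slide": [0,10,0],"angular": [0,0,0],"claw": -1},
  {"slide": [0,8,0],"angular": [0,0,0],"claw": -1},
  {"slide": [0,4,0],"angular": [0,0,0],"claw": -1},
])

```text
time: 7.9
ee_pos: [0.4923, 0.1838, 0.1672]
tcp_rot: [180.0, -0.0, -172.7]
wrist_force: [0.7, -0.0, -1.6]
opening: 0.0211
grasp_force: 79.2
```

Emit:
play_rows([
  {"slide": [0,0,0],"angular": [0,0,0],"claw": -1},
  {"slide": [0,0,0],"angular": [0,0,0],"claw": -1},
])

```text
time: 8.1
ee_pos: [0.4924, 0.1829, 0.1672]
tcp_rot: [-180.0, -0.0, -172.8]
wrist_force: [-0.4, 0.2, -1.6]
opening: 0.0212
grasp_force: 79.2
```

```bash
python3 -c "
from h import *
a=cam('wrist','w3.png'); b=cam('side','s3.png')[180:360,270:430]
b=cv2.resize(b,None,fx=2.667,fy=2.667)
cv2.imwrite('pics/m3.png',np.hstack([cv2.resize(a,(373,280)),cv2.resize(b[:],(315,280))])[:,:,::-1])
o=np.hstack([a[:,220:],b[:480]]); cv2.imwrite('pics/m3.png',cv2.resize(o,(800,int(480*800/o.shape[1])))[:,:,::-1])
"
```

```text
(no output)
```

View pics/m3.png

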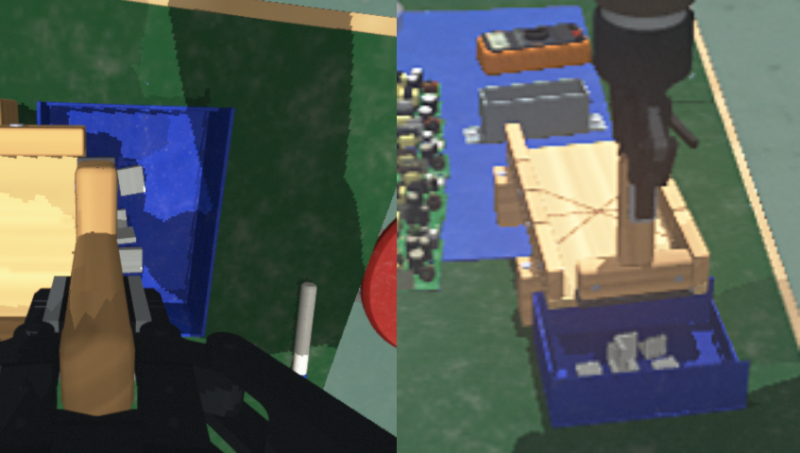

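All five pieces show in the bin: four or five grey bits around (590–665, 345–370), with the bed clear. The bin is unmoved. Now lifting and returning.

Emit:
play_rows([
  {"slide": [0,0,-10],"angular": [0,0,0],"claw": -1},
  {"slide": [0,0,-20],"angular": [0,0,0],"claw": -1},
  {"slide": [0,0,-20],"angular": [0,0,0],"claw": -1},
  {"slide": [-1,-17,-5],"angular": [0,0,0],"claw": -1},
  {"slide": [-2,-35,0],"angular": [0,0,0],"claw": -1},
  {"slide": [-2,-40,0],"angular": [0,0,0],"claw": -1},
  {"slide": [-2,-40,0],"angular": [0,0,0],"claw": -1},
  {"slide": [-2,-40,0],"angular": [0,0,0],"claw": -1},
])

```text
time: 9.0
ee_pos: [0.5231, 0.0118, 0.2233]
tcp_rot: [-180.0, 0.1, -172.8]
wrist_force: [0.1, -0.0, -1.5]
opening: 0.0213
grasp_force: 79.2
```

Emit:
play_rows([
  {"slide": [-2,-40,0],"angular": [0,0,0],"claw": -1},
  {"slide": [-2,-40,0],"angular": [0,0,0],"claw": -1},
  {"slide": [-2,-40,0],"angular": [0,0,0],"claw": -1},
  {"slide": [-2,-40,0],"angular": [0,0,0],"claw": -1},
  {"slide": [-2,-40,0],"angular": [0,0,0],"claw": -1},
  {"slide": [-2,-25,0],"angular": [0,0,0],"claw": -1},
  {"slide": [0,-15,0],"angular": [0,0,0],"claw": -1},
  {"slide": [0,0,0],"angular": [0,0,0],"claw": -1},
])

```text
time: 9.8
ee_pos: [0.5649, -0.2247, 0.2223]
tcp_rot: [-180.0, -0.0, -172.9]
wrist_force: [-0.0, 0.2, -1.7]
opening: 0.0209
grasp_force: 79.3
```

Emit:
play_rows([
  {"slide": [0,0,0],"angular": [0,0,0],"claw": -1},
])

```text
time: 9.9
ee_pos: [0.5649, -0.2227, 0.2226]
tcp_rot: [180.0, 0.0, -172.8]
wrist_force: [-0.2, 0.7, -2.0]
opening: 0.0213
grasp_force: 79.3
```

```bash
python3 -c "
from h import *
import pickle
pickle.dump(bot.camera_info('wrist'),open('w4.pkl','wb'))
a=cam('wrist','w4.png'); b=cam('scene','s4.png')[170:450,205:465]
b=cv2.resize(b,None,fx=480/280,fy=480/280)
o=np.hstack([a[:,180:460],b]);print(o.shape); cv2.imwrite('pics/m4.png',o[:,:,::-1])
"
```

```text
(480, 726, 3)
```

View pics/m4.png

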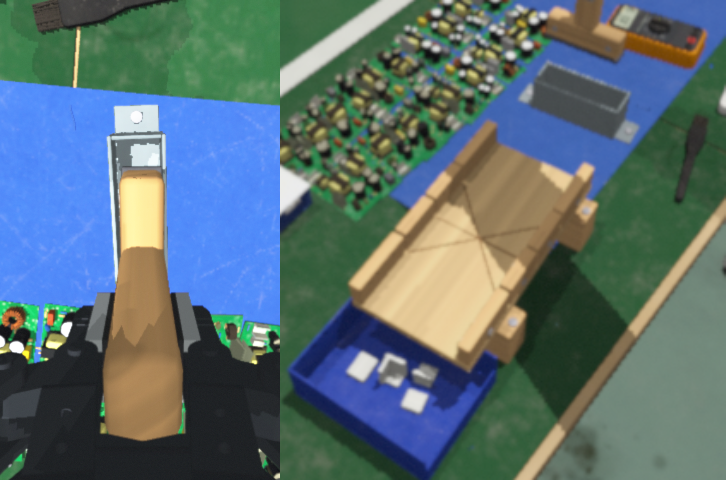

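Wrist: the rim's near end spans u≈289–346 at v≈137, and the scraper foot end spans u≈300–344 at v≈170. The scene view shows the bed empty and at least four offcuts in the bin.

```bash
python3 - <<'E'
from h import *
import pickle; w=pickle.load(open('w4.pkl','rb'))
a=np.radians(7.2);c,s=np.cos(a),np.sin(a);R=np.array([[c,s],[-s,c]])
b=np.array([.5649,-.2227])
for l,u,v,z in [('rimL',289,137,.053),('rimR',346,135,.053),('rimLlow',297,275,.053),('footL',300,171,.121),('footR',344,171,.121),('blkL',302,177,.157),('blkR',344,177,.157)]:
    print(l,(R@(onz('wrist',u,v,z,w)[:2]-b)*1e3).round(1))
a=cv2.imread('pics/s3.png')[290:350,320:415]; b=cv2.imread('pics/s4.png')[360:450,205:335]
o=np.hstack([cv2.resize(a,(400,253),interpolation=2),cv2.resize(b,(365,253),interpolation=2)]);cv2.imwrite('pics/bin.png',o)
E
```

```text
rimL [-60.3 -23.1]
rimR [-61.6  17.1]
rimLlow [ 44.6 -19.5]
footL [-45.6 -12. ]
footR [-45.6  12.4]
blkL [-47.7  -9.1]
blkR [-47.7  10.5]
```

View pics/bin.png

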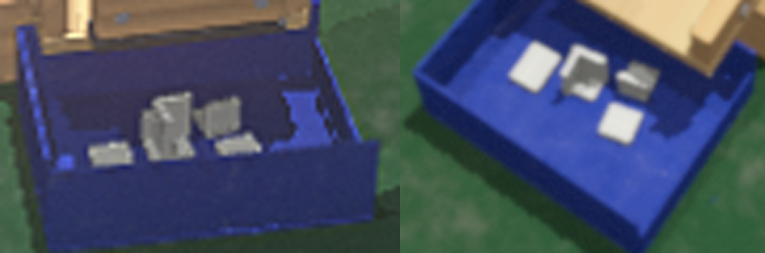

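All five are in the bin: two flats, one single angle and two angles leaning together. Lowering the scraper into the pocket now.

Emit:
play_rows([
  {"slide": [3,-0.5,10],"angular": [0,0,-1],"claw": -1},
  {"slide": [0,0,25],"angular": [0,0,0],"claw": -1},
  {"slide": [0,0,20],"angular": [0,0,0],"claw": -1},
  {"slide": [0,0,10],"angular": [0,0,0],"claw": -1},
  {"slide": [0,0,10],"angular": [0,0,0],"claw": -1},
  {"slide": [0,0,10],"angular": [0,0,0],"claw": -1},
  {"slide": [0,0,0],"angular": [0,0,0],"claw": -1},
])

```text
time: 10.7
ee_pos: [0.5617, -0.2237, 0.1361]
tcp_rot: [180.0, -0.1, -171.8]
wrist_force: [-0.3, 0.2, -1.2]
opening: 0.0213
grasp_force: 79.3
```

Inside the rim with no contact; 27 mm to go.

Emit:
play_rows([
  {"slide": [0,0,10],"angular": [0,0,0],"claw": -1},
  {"slide": [0,0,8],"angular": [0,0,0],"claw": -1},
  {"slide": [0,0,5],"angular": [0,0,0],"claw": -1},
  {"slide": [0,0,2.5],"angular": [0,0,0],"claw": -1},
  {"slide": [0,0,1],"angular": [0,0,0],"claw": -1},
  {"slide": [0,0,0],"angular": [0,0,0],"claw": -1},
])

```text
time: 11.3
ee_pos: [0.5622, -0.224, 0.1109]
tcp_rot: [-180.0, 0.0, -171.8]
wrist_force: [-0.6, -0.3, -1.1]
opening: 0.0211
grasp_force: 79.3
```

Emit:
play_rows([
  {"slide": [0,0,1],"angular": [0,0,0],"claw": -1},
  {"slide": [0,0,1],"angular": [0,0,0],"claw": -1},
  {"slide": [0,0,0],"angular": [0,0,0],"claw": -1},
  {"slide": [0,0,0],"angular": [0,0,0],"claw": -1},
])

```text
time: 11.7
ee_pos: [0.5621, -0.224, 0.1088]
tcp_rot: [-180.0, 0.0, -171.8]
wrist_force: [-0.2, 0.7, -0.9]
opening: 0.0211
grasp_force: 79.3
```

Emit:
play_rows([
  {"slide": [0,0,0.7],"angular": [0,0,0],"claw": -1},
  {"slide": [0,0,0],"angular": [0,0,0],"claw": -1},
  {"slide": [0,0,0],"angular": [0,0,0],"claw": -0.3},
  {"slide": [0,0,0],"angular": [0,0,0],"claw": 0},
  {"slide": [0,0,0],"angular": [0,0,0],"claw": 0.3},
  {"slide": [0,0,0],"angular": [0,0,0],"claw": 0.3},
  {"slide": [0,0,0],"angular": [0,0,0],"claw": 0.3},
])

```text
time: 12.4
ee_pos: [0.5621, -0.224, 0.108]
tcp_rot: [-180.0, -0.0, -171.8]
wrist_force: [0.2, -0.1, -0.2]
opening: 0.0557
grasp_force: 0.0
```

Emit:
play_rows([
  {"slide": [0,0,-10],"angular": [0,0,0],"claw": 0.3},
  {"slide": [0,0,-25],"angular": [0,0,0],"claw": 0.3},
  {"slide": [0,0,-35],"angular": [0,0,0],"claw": 0.3},
  {"slide": [0,0,-35],"angular": [0,0,0],"claw": 0.3},
  {"slide": [0,0,-25],"angular": [0,0,0],"claw": 0.3},
  {"slide": [0,0,-10],"angular": [0,0,0],"claw": 0.3},
  {"slide": [0,0,0],"angular": [0,0,0],"claw": 0.3},
])

```text
time: 13.1
ee_pos: [0.5626, -0.2242, 0.2496]
tcp_rot: [-179.9, 0.1, -171.8]
wrist_force: [0.6, -0.5, -0.9]
opening: 0.0555
grasp_force: 0.0
```

```bash
python3 -c "
from h import *
a=cam('wrist','w5.png'); b=cam('side','s5.png')[180:350,270:430]
b=cv2.resize(b,(452,480))
o=np.hstack([a[:,200:500],b]);print(o.shape); cv2.imwrite('pics/m5.png',o[:,:,::-1])
"
```

```text
(480, 752, 3)
```

View pics/m5.png

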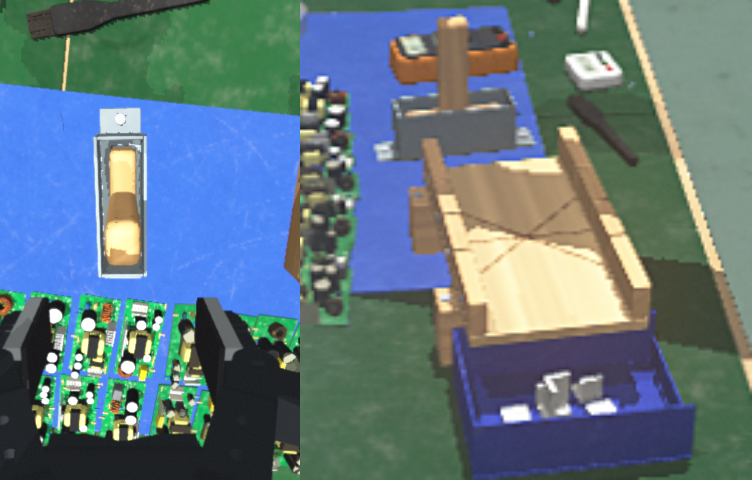

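The scraper stands upright in its pocket (wrist view around (122,205)). The bed is clear, all five offcuts are in the bin (around (515–605, 375–412)), and the gripper is clear of everything.

```bash
python3 -c "
from workcell import bot
print(bot.job_done())"
```

```text
the job is handed in; nothing more can be done
None
```

The job is handed in: all five offcuts are in the bin, the scraper is standing back in its holder, I saw no movement of the bin or multimeter, and the arm never went near the cutters, though I didn't re-check them at the end; it took about 13 s of the 58 s allowed.

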